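# Dry-fit a carved plaque and hold the loupe over it at focus

## Robot

A 7-joint arm with a two-finger parallel gripper is mounted at the origin on the work surface. World frame = base frame: x ahead of the robot, y to its left, z up, the work surface at z = 0. Lengths are in m, angles in rad, forces in N, time in s.
With the tool pointing down it reaches from about 0.35 to 0.9 m from the base axis. Payload 7.2 kg.
Tool frame: the origin (TCP) lies on the centre line of the jaws, within the pads' length; the fingertips stand 14 mm ahead of it and the grasp point (between the pads) lies 5 mm behind it (r.nose_length is the distance from the TCP to the fingertips, in m); z points along the fingers, y is the line along which they close (so a half turn about z gives the same grasp; the last joint's range is limited). The gripper opens to 88 mm and grips with 3 to 60 N. Pads are 20 mm wide; open, the fingers measure 115 mm over their backs; the gripper's body (75 mm by 178 mm) begins 61 mm behind the grasp point.
Start: joints at [-1.272, 0.411, -0.013, 1.596, 0.006, 1.134, -0.082], TCP at [0.224, 0.583, 0.237] pointing down, gripper open.
Joint ranges: [-2.95, 2.95], [-0.29, 1.99], [-1.47, 1.44], [0.14, 2.54], [-1.03, 4.17], [0.13, 1.85], [-2.86, 2.86]. Speed limits (rad/s): [2.39, 2.39, 3.01, 3.01, 3.14, 3.14, 3.14].

## Interface

Orientations are given as a unit quaternion [w, x, y, z].
In Python, from station import r, kin, optics, sign_off, spotter gives the robot as it stands. The module is installed in compiled form; this text tells all that it offers. Calls block until the motion is done:
- r.move_pose(position, orientation): joint-space move of the TCP to a pose.
- r.servo_line(position, rot=None, rate=0.15, max_force=None): straight line of the TCP; rot=None keeps the orientation; rate is the mean speed in m/s. With max_force (N) it stops when the force on the tool has changed by that much, and returns True; else False.
- r.move_j(angles): joint-space move.
- r.move_gripper(opening): finger opening in m; the grip force is fixed at half the most; returns when the fingers have stopped.
- r.wait(seconds).
- kin.ik(position, orientation): joint angles nearest the present ones, or None.
- r.get_obs(): the state.
- optics.grab_frame(name): name is "scene" or "top"; returns (picture, depth): 400x640x3 uint8, red, green, blue; 400x640 float32, m along the optical axis (not along the pixel's ray), 0 where there is no reading.
- optics.calibration(name): a dict with "fx", "fy", "cx", "cy" (pixels), "position" and "rotation" of the camera in the world. Camera axes: x right, y up, looking along -z (the intrinsics and any distortion apply to the point x, -y, -z); pixel columns grow to the right and rows downward; lengths in m; the calibration is good to about 2 mm. A picture is of the moment at which its call begins. calibration takes no time and is no camera call.
A pose or a line that the arm cannot do raises r.MotionError and nothing moves.
- sign_off(): hands the job in; it is judged then, once.
Trained networks look in the newest picture that a camera, given by its name, has taken for a name from the list of things; names that differ only in an ending like _2 or _b are one class to them, and where a whole thing is asked for, a point or a joint stands for the part that bears it (a point fixed in the world has none). Each returns a list of dicts, best first, with "conf" (0 to 1); they miss things now and then, are a little off and sometimes report something else, mostly with a low value. They report only what shows in the picture. A call takes as long as a camera call. They do not tell look-alikes from the thing itself.
- spotter.recognise(label, camera): "uv" ([column, row] in pixels, amid what is visible of it).
- spotter.landmark_of(label, camera): "uv" ([column, row] in pixels: a listed point, or the origin of a listed thing).
The state is a dict: "time_s": time; "joint_pos": joint angles; "joint_vel": joint speeds; "effort": joint torques, N m; "ee_pos": TCP position; "ee_rot": TCP orientation; "force": force on the tool from outside, world axes, zero at the start; "ft_torque": the same for the moment, N m; "opening": finger opening in m; "grasp_force": force on a finger pad.
Only numpy, scipy, OpenCV 4.12 (cv2) and the standard library are available. Lean on these libraries where they do the work, as an engineer would, in place of code of your own. Each camera call takes 0.05 s, during which the arm holds its last target. There are 200 camera calls.

## Task

Dry-fit the plaque on the green rest of the jig: set the dark backing plate squarely on the rest, then the carved tile, carving up, squarely on the plate with the edges of the pile flush, dropping nothing. Then take the loupe by its handle and hold it level and still, centred over the carved rosette, with the middle of the lens rim at the height of the white tip of the red pointer on the gauge post, touching neither pile nor gauge. The program finishes while the gripper is still holding the loupe there; leave the pointer where it is set, and the jar, sanding block and spare gouge where they lie.

Things in the scene. Friction and masses are not known exactly. Their poses are not given: they have to be found in the camera images.
- jig: Fixed inspection jig on the bench. Dark foot board 8 mm thick, reaching x -60 to +170 mm and y +-45 mm. At the origin (on the bench) stands the green rest block, 78 mm along x, 50 mm along y, its flat top 30 mm above the bench. At x = +135 mm stands a steel gauge post, 10 mm diameter, with a brass ball end, 198 mm high in all. x points from the rest to the post; z up.
- rest_top (a point): Centre of the green rest's top face, 30 mm above the bench; axes as the jig's (x along the 78 mm side).
- focus_mark (a point): White tip of the red pointer, which sits on a 26 mm red collar on the gauge post (collar 16 mm high) and points back to the rest, its tip 100 mm from the rest's centre towards the post and 6 mm thick. The point is its mid-height: the focal height, set between 125 and 175 mm above the bench. The collar slides on the post by a push of about 6 N; it must not be moved.
- plate: Loose dark walnut backing plate, 78 (x) x 50 (y) x 12 (z) mm, about 60 g; origin at the centre of its underside. Starts flat on the bench.
- tile: Loose pale carved tile, 78 (x) x 50 (y) x 12 (z) mm, about 45 g, with a low rosette (2 mm relief) at the centre of its top; origin at the centre of its underside. Starts flat on the bench, carving up, and either way round is right.
- loupe: Loose hand loupe lying flat on the bench, about 90 g. Round brass rim, 68 mm diameter, 16 mm thick, round a clear lens; straight black handle along -x, flat-sided, 18 mm wide (y), 16 mm high (z), from x = -46 to -136 mm, with a brass neck between. Origin at the underside of the rim's centre, z up. It balances about 60 mm from the lens centre towards the handle.
- lens (a point): Centre of the loupe's lens, at mid-thickness of the rim, 8 mm above the loupe's underside.
- loupe_grip (a point): Place to grip the loupe: middle of the handle's thickness, 78 mm from the lens centre along the loupe's -x; the fingers close along the loupe's y.
- glue_jar: Bystander: glue jar with orange cap, 44 mm diameter, 60 mm high; origin at the centre of its underside.
- sanding_block: Bystander: cork sanding block with a red face, 70 x 45 x 25 mm; origin at the centre of its underside.
- gouge: Bystander: spare gouge lying along its x, red handle from x = -110 to 0 mm, steel blade from 10 to 100 mm, 22 mm high; origin on the underside where the handle ends.
Things that resemble listed ones, but are neither listed nor needed, are in the scene too. Leave any turquoise look-alike of the loupe alone. Leave any pink look-alike of the tile alone.

How it is judged:
On the way, in this order (a step that is already met when the one before it is completed fails the run):
1. the backing plate lies squarely on the green rest, released (horizontal distance between plate and rest_top below 0.007 m and angle between the x axis of plate and the x axis of rest_top, either way round below 0.14 rad and angle between plate's own z axis and vertical below 0.08 rad and z of plate in the frame of rest_top between -0.004 and 0.004 m and contact force between plate and the fingers below 0.1 N), for 0.2 s.
2. the carved tile lies squarely on the backing plate, released (all of step 1 and horizontal distance between tile and rest_top below 0.007 m and angle between the x axis of tile and the x axis of rest_top, either way round below 0.14 rad and angle between tile's own z axis and vertical below 0.08 rad and z of tile in the frame of rest_top between 0.008 and 0.016 m and contact force between tile and the fingers below 0.1 N and horizontal distance between tile and plate below 0.007 m), for 0.2 s.
At the end, for the whole second after the job is handed in: Plate on rest, tile on plate: within 7 mm, 8 degrees of square, flat, not touched by the fingers. Loupe held by the fingers only, touching nothing else, slower than 30 mm/s, level within 0.12 rad, lens centre within 13 mm of over the tile centre and 8 mm of the pointer tip height (all of step 2 and horizontal distance between lens and tile below 0.013 m and z of lens in the frame of focus_mark between -0.008 and 0.008 m and angle between loupe's own z axis and vertical below 0.12 rad and linear speed of loupe below 0.03 m/s and contact force between loupe and the fingers above 0.5 N and contact force between loupe and jig below 0.1 N and contact force between loupe and plate below 0.1 N and contact force between loupe and tile below 0.1 N and contact force between loupe and glue_jar below 0.1 N and contact force between loupe and sanding_block below 0.1 N and contact force between loupe and gouge below 0.1 N); the arm keeps its last pose, push and grip.
It fails at once if the gauge pointer is shifted by more than 4 mm (distance of focus_mark from where it was at the start of the episode above 0.004 m).
It fails at once if a bystander is moved by more than 30 mm (distance of any of glue_jar, sanding_block, gouge from where it was at the start of the episode above 0.03 m).
It fails at once if the plate, tile or loupe is dropped (falls freely at more than 0.5 m/s) ((linear speed of plate above 0.5 m/s and contact force between plate and the fingers below 0.05 N) or (linear speed of tile above 0.5 m/s and contact force between tile and the fingers below 0.05 N) or (linear speed of loupe above 0.5 m/s and contact force between loupe and the fingers below 0.05 N)).
It also fails if it takes over 69 s, if anything falls off the work surface, if the arm or the gripper's body presses on something with over 40 N, if the wrist force passes 120 N, or if a joint passes its speed limit or range.

## Working session

There is one attempt and no reset: what is moved stays moved. The work goes in short steps, each a Python script; the robot and the scene stay as the last script left them, time stands still between calls to the robot, and variables do not carry over. Pictures are saved under pics/ and viewed, at most 10 in all, crops included, and the job is handed in when it is done.

```bash
mkdir -p pics
cat > h.py <<'E'
import numpy as np, cv2
from station import r, kin, optics, sign_off, spotter
def grab(n,save=None):
    im,d=optics.grab_frame(n)
    if save: cv2.imwrite('pics/'+save,im[:,:,::-1])
    return im,d
def cloud(n,d):
    c=optics.calibration(n); v,u=np.mgrid[0:400,0:640]
    P=np.stack([(u-c['cx'])/c['fx']*d,-(v-c['cy'])/c['fy']*d,-d],-1)
    R=np.array(c['rotation']); 
    if R.shape!=(3,3):
        from scipy.spatial.transform import Rotation as Q; R=Q.from_quat(R,scalar_first=True).as_matrix()
    return P@R.T+np.array(c['position'])
def onplane(n,uv,z):
    c=optics.calibration(n); p0=cloud(n,np.zeros((400,640)))[0,0]
    D=cloud(n,np.ones((400,640)))
    w=D[int(round(uv[1])),int(round(uv[0]))]-p0
    return p0+w*(z-p0[2])/w[2]
E
python3 - <<'E'
from h import *
for n in('scene','top'):
    im,d=grab(n,n+'0.png'); c=optics.calibration(n); print(n,c)
    P=cloud(n,d); np.savez(n+'0.npz',im=im,d=d,P=P)
    for l in ['jig','rest_top','focus_mark','plate','tile','loupe','lens','loupe_grip','glue_jar','sanding_block','gouge']:
        for f in(spotter.landmark_of,):
            o=f(l,n)
            print(l,[(np.round(k['uv']).astype(int).tolist(),round(k['conf'],2),P[min(399,int(k['uv'][1])),min(639,int(k['uv'][0]))].round(3).tolist()) for k in o[:4]])
print(r.get_obs()['time_s'],r.get_obs()['ee_rot'])
E
```

```text
scene {'fx': 403.79172729475493, 'fy': 403.79172729475493, 'cx': 316.8084580639924, 'cy': 194.16847395337203, 'position': array([1.05718094, 0.17079525, 1.10585906]), 'rotation': array([0.5607738 , 0.15344573, 0.21364504, 0.78507513])}
jig [([322, 218], 0.67, [0.53, 0.005, 0.027]), ([456, 266], 0.21, [0.543, 0.415, 0.012])]
rest_top [([324, 213], 0.86, [0.508, 0.004, 0.027])]
focus_mark [([310, 220], 0.56, [0.608, -0.003, 0.161])]
plate [([380, 274], 0.91, [0.636, 0.216, 0.012])]
tile [([410, 230], 0.91, [0.472, 0.264, 0.013]), ([367, 210], 0.88, [0.448, 0.127, 0.014])]
loupe [([237, 212], 0.93, [0.583, -0.249, 0.01]), ([221, 244], 0.76, [0.695, -0.25, 0.009]), ([252, 186], 0.48, [0.481, -0.248, 0.001])]
lens [([221, 239], 0.95, [0.682, -0.256, 0.007]), ([235, 206], 0.65, [0.567, -0.267, 0.011]), ([242, 135], 0.59, [0.303, -0.358, 0.012]), ([407, 230], 0.55, [0.478, 0.256, 0.012])]
loupe_grip [([253, 188], 0.76, [0.49, -0.239, 0.015]), ([198, 260], 0.6, [0.764, -0.286, 0.019]), ([240, 153], 0.58, [0.378, -0.335, 0.014])]
glue_jar [([195, 184], 0.76, [0.55, -0.402, 0.039]), ([320, 211
[... 667 characters left out ...]
, 0.015])]
loupe [([401, 184], 0.76, [0.572, -0.251, 0.009]), ([402, 144], 0.7, [0.69, -0.256, 0.015]), ([435, 283], 0.64, [0.285, -0.351, 0.014])]
lens [([400, 182], 0.88, [0.58, -0.25, 0.014]), ([433, 282], 0.86, [0.287, -0.344, 0.007]), ([402, 147], 0.81, [0.682, -0.257, 0.008])]
loupe_grip [([392, 210], 0.98, [0.495, -0.224, 0.01]), ([428, 254], 0.97, [0.368, -0.331, 0.014]), ([418, 121], 0.91, [0.759, -0.3, 0.015])]
glue_jar [([456, 196], 0.77, [0.536, -0.405, 0.037])]
sanding_block [([355, 140], 0.72, [0.698, -0.116, 0.024])]
gouge [([169, 198], 0.8, [0.524, 0.421, 0.027]), ([404, 185], 0.62, [0.569, -0.259, 0.011])]
1.2 [-1.73034769e-05  1.82370280e-01  9.83229922e-01 -1.96326305e-05]
```

View pics/scene0.png

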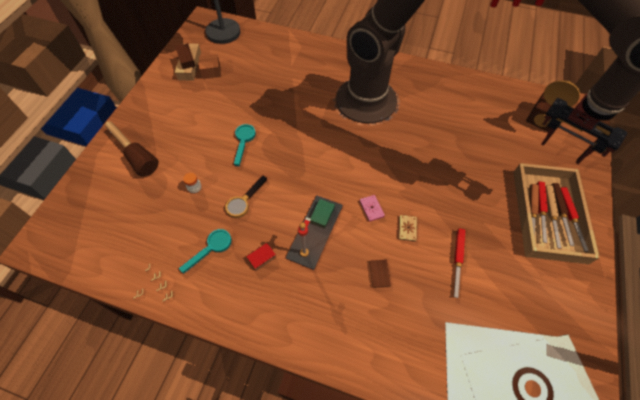

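View pics/top0.png

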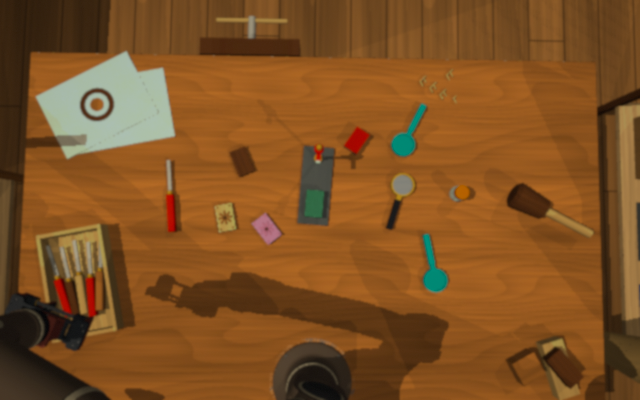

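The top view shows the tile at (226,217), plate (243,161), rest (314,204), real loupe rim (402,184) with its handle to (391,227), and pointer near (319,158). Pink (267,229) and turquoise ones are decoys. Next I fit poses by colour and height.

```bash
cat > fit.py <<'E'
from h import *
def rect(P,m,minA=8):
    """min-area rectangle of world-xy of mask pixels (largest blob)"""
    n,L,S,_=cv2.connectedComponentsWithStats(m.astype(np.uint8)); 
    k=1+np.argmax(S[1:,4]); q=P[L==k]
    (c,s,a)=cv2.minAreaRect((q[:,:2]*1000).astype(np.float32))
    s=list(s)
    if s[0]<s[1]: s=s[::-1]; a+=90
    return np.array(c)/1000,np.array(s),(a+90)%180-90,np.median(q[:,2]),len(q)
def near(P,c,rad): return np.hypot(P[...,0]-c[0],P[...,1]-c[1])<rad
E
python3 - <<'E'
from fit import *
for n in('scene','top'):
    f=np.load(n+'0.npz'); im,d,P=f['im'],f['d'],f['P']
    H=cv2.cvtColor(im,cv2.COLOR_RGB2HSV).astype(int)
    for nm,c in (('plate',(.632,.211)),('tile',(.472,.258))):
        for t in (.004,.006,.008):
            print(n,nm,t,rect(P,near(P,c,.07)&(P[...,2]>t)&(P[...,2]<.03)&(d>0)))
        hb=near(P,c,.09)&~near(P,c,.06); print(' bench z',np.median(P[hb][:,2]),P[hb][:,2].std())
    g=near(P,(.507,.004),.08)&(H[...,0]>50)&(H[...,0]<90)&(H[...,1]>80); print(n,'rest',rect(P,g))
    g=near(P,(.507,.004),.08)&(P[...,2]>.021)&(P[...,2]<.05); print(n,'rest z',rect(P,g))
    red=near(P,(.63,0),.07)&((H[...,0]<8)|(H[...,0]>172))&(H[...,1]>150)&(P[...,2]>.1); print(n,'red',red.sum(),P[red][:,:].min(0),P[red].max(0), np.median(P[red],0))
    w=near(P,(.607,0),.03)&(P[...,2]>.1);print(' tip all',P[w].min(0),P[w].max(0),np.median(P[w],0), np.sort(P[w][:,2]).round(3)[::4])
    b=near(P,(.53,-.24),.13)&(P[...,2]>.008)&(P[...,2]<.03)
    print(n,'loupe',rect(P,b))
    dk=b&(H[...,2]<60); print(n,'handle',rect(P,dk));
E
python3 -c "
import cv2
a=cv2.imread('pics/scene0.png')[190:280,270:360]; b=cv2.imread('pics/top0.png')[130:250,290:440]
a=cv2.resize(a,(400,400),interpolation=2); b=cv2.resize(b,(400,400),interpolation=2)
import numpy as np; cv2.imwrite('pics/crop.png',np.hstack([a,b]))"
```

```text
scene plate 0.004 (array([0.63147809, 0.2144834 ]), array([81.92434692, 53.51725006]), 23.473758697509766, np.float64(0.011606194649392054), 496)
scene plate 0.006 (array([0.63308783, 0.21425932]), array([79.21208954, 51.41720963]), 23.23331069946289, np.float64(0.011669985727735255), 484)
scene plate 0.008 (array([0.63317902, 0.21404687]), array([79.21208954, 50.95479202]), 23.23331069946289, np.float64(0.011830918599947782), 460)
 bench z -1.3301971965251624e-05 0.0020979730393958142
scene tile 0.004 (array([0.46810089, 0.25883075]), array([79.26570129, 52.33867264]), 10.492460250854492, np.float64(0.01229097078882857), 412)
scene tile 0.006 (array([0.46798169, 0.25858588]), array([78.97445679, 51.96320724]), 11.0507230758667, np.float64(0.01234052118536344), 396)
scene tile 0.008 (array([0.46822333, 0.25759497]), array([79.83422089, 49.69117355]), 9.114479064941406, np.float64(0.01236844373600865), 388)
 bench z 2.420784784074037e-05 0.0024801683882111703
scene rest (array([0.50994809, 0.00159734]), array([77.88313293, 48.90300369]), -3.6458816528320312, np.float64(0.0295837610357
[... 1899 characters left out ...]
rray([78.06394196, 49.86720657]), -4.19073486328125, np.float64(0.03033174633517599), 471)
top red 56 [ 0.61803467 -0.01947584  0.15680718] [0.64876465 0.00412291 0.17471446] [ 0.63548168 -0.00664237  0.16630755]
 tip all [ 0.60929708 -0.01203154  0.15985488] [ 0.63608716 -0.00127491  0.17155119] [ 0.6224354  -0.00664237  0.16479804] [0.16  0.162 0.163 0.164 0.164 0.164 0.165 0.165 0.166 0.167 0.168 0.168
 0.171]
top loupe (array([ 0.52687445, -0.23269586]), array([168.24699402,  67.87956238]), -28.437538146972656, np.float64(0.013864271622303637), 604)
top handle (array([ 0.48210724, -0.22914548]), array([83.28178406, 15.75956821]), -17.32537078857422, np.float64(0.016535070367904026), 154)
```

View pics/crop.png

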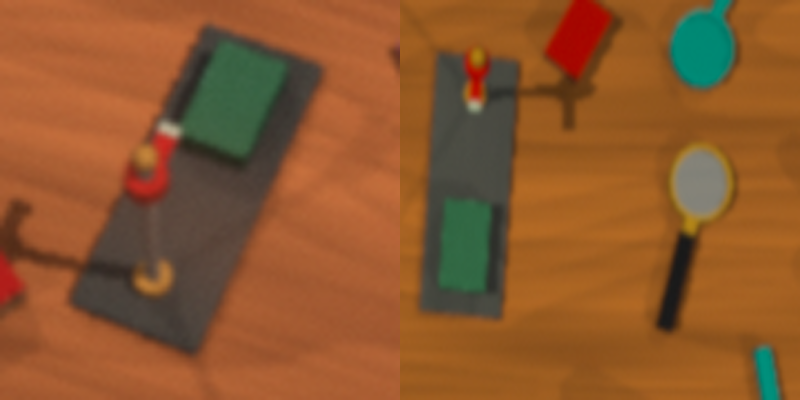

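The crop shows the white tip left of the collar (left half, ~(168,130)), pointing at the green rest. The loupe handle runs down-left from the rim. The pointer top is about z 0.164, so focus is about 0.161. I'll place the plate now.

```bash
cat >> h.py <<'E'
def q(deg): a=np.radians(deg)/2; return [0,np.cos(a),np.sin(a),0]
REST=np.array([.511,.0012]); RY=176.2
def t(): o=r.get_obs(); return round(o['time_s'],2),round(o['opening'],4),round(o['grasp_force'],1),np.round(o['ee_pos'],4),np.round(o['force'],1)
def pick(xy,yaw,z,op=.08,zl=.13):
    r.move_pose([*xy,.10],q(yaw)); print('above',t())
    r.move_gripper(op); r.servo_line([*xy,z],rate=.15); r.move_gripper(.0); print('grip',t())
    r.servo_line([*xy,zl],rate=.15); print('lift',t())
E
python3 - <<'E'
from h import *
pick((.6335,.2143),203,.016)
r.servo_line([.50,.21,.13],rot=q(RY),rate=.2); print(t())
im,d=grab('scene','held1.png'); P=cloud('scene',d); np.savez('held1.npz',im=im,d=d,P=P)
im,d=grab('top','held1t.png'); P=cloud('top',d); np.savez('held1t.npz',im=im,d=d,P=P)
E
python3 -c "
import cv2
a=cv2.imread('pics/held1.png')[150:290,320:500]; cv2.imwrite('pics/c2.png',cv2.resize(a,(720,560),interpolation=2))"
```

```text
above (3.24, 0.0877, 0.0, array([0.6331, 0.2158, 0.1003]), array([-1.2,  0.3,  0.5]))
grip (4.9, 0.0499, 30.0, array([0.6336, 0.2143, 0.0161]), array([ 0. , -0. , -0.9]))
lift (5.81, 0.0496, 30.0, array([0.6329, 0.2141, 0.1291]), array([-0.2, -0.7, -1.4]))
(6.62, 0.0495, 30.0, array([0.5007, 0.2101, 0.1298]), array([-0.8,  0.2, -0.6]))
```

View pics/c2.png

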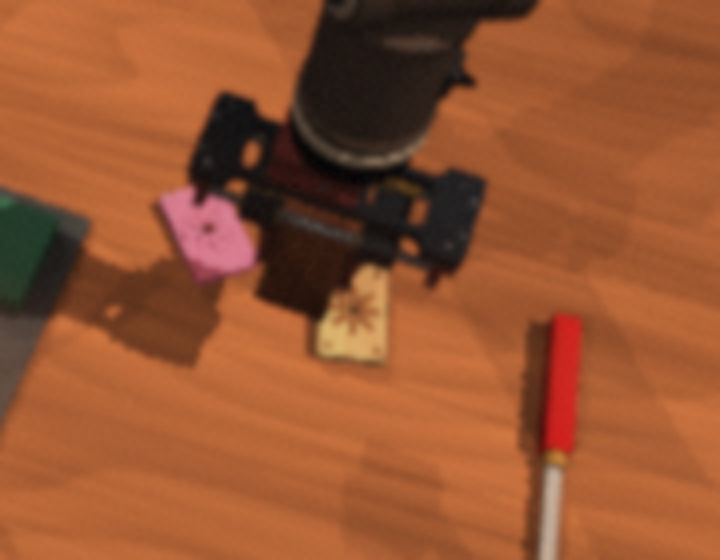

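The plate is held level with the fingers across its middle, from about (255,290) to (300,140). Now to lower it onto the rest.

```bash
cat >> h.py <<'E'
def place(xy,yaw,z,zup=.13):
    r.servo_line([*xy,zup],rot=q(yaw),rate=.2); r.wait(.2); print('over',t())
    r.servo_line([*xy,z+.004],rate=.12); r.wait(.2)
    print('hit',r.servo_line([*xy,z-.001],rate=.02,max_force=3),t())
    r.move_gripper(.066); r.servo_line([*xy,z+.09],rate=.2); print('out',t())
E
python3 - <<'E'
from h import *
from fit import *
place(REST,RY,.046)
r.servo_line([.4688,.2585,.14],rot=q(190.5),rate=.3); print(t())
for n in('scene','top'):
    im,d=grab(n,n+'1.png'); P=cloud(n,d)
    m=near(P,REST,.09)&(P[...,2]>.036)&(P[...,2]<.06)
    print(n,rect(P,m))
E
```

```text
over (8.12, 0.0498, 30.0, array([0.511 , 0.0022, 0.1299]), array([-0.8, -0.9, -0.3]))
hit True (9.42, 0.0501, 30.0, array([0.5114, 0.0013, 0.0459]), array([-0.1, -0.7,  3.5]))
out (10.5, 0.0658, 0.0, array([0.5107, 0.0013, 0.1355]), array([-0.3,  0.5, -1.3]))
(11.52, 0.0659, 0.0, array([0.469 , 0.2564, 0.1394]), array([-0.7, -1. , -0.1]))
scene (array([0.51133551, 0.00183832]), array([80.40398407, 50.52326965]), -3.8231277465820312, np.float64(0.04160185723182641), 403)
top (array([0.51171912, 0.00246542]), array([77.84593201, 49.61618805]), -3.96856689453125, np.float64(0.042782368062388665), 466)
```

Plate is on target within about 1 mm. Tile next.

```bash
python3 - <<'E'
from h import *
from fit import *
xy=(.4688,.2585); pick(xy,190.5,.016,zl=.14)
r.servo_line([.50,.21,.14],rot=q(RY),rate=.2)
place(REST,RY,.058,.14)
r.servo_line([.47,-.12,.18],rot=q(168),rate=.3); r.servo_line([.35,-.1,.25],rate=.3);print(t())
for n in('scene','top'):
    im,d=grab(n,n+'2.png'); P=cloud(n,d); H=cv2.cvtColor(im,cv2.COLOR_RGB2HSV).astype(int)
    np.savez(n+'2.npz',im=im,d=d,P=P)
    try:
        print(n,'tile',rect(P,near(P,REST,.09)&(P[...,2]>.048)&(P[...,2]<.07)))
        print(n,'pile',rect(P,near(P,REST,.09)&(P[...,2]>.034)&(P[...,2]<.07)))
        b=near(P,(.53,-.24),.14)&(P[...,2]>.008)&(P[...,2]<.03)
        dk=b&(H[...,2]<70); print(n,'handle',rect(P,dk))
        w=near(P,(.572,-.25),.05)&(P[...,2]>.006)&(P[...,2]<.03)&~dk
        print(n,'rim',cv2.minEnclosingCircle((P[w&near(P,(.572,-.25),.04)][:,:2]*1000).astype(np.float32)), P[w].mean(0), P[w].min(0),P[w].max(0))
    except Exception as e: print(e)
    for l in('lens','loupe_grip'): print(l,[(k['uv'],k['conf'],onplane(n,k['uv'],.008).round(3)) for k in spotter.landmark_of(l,n)])
E
python3 -c "
import cv2
import numpy as np
a=cv2.imread('pics/scene2.png')[130:290,180:380]; b=cv2.imread('pics/top2.png')[130:290,270:470]
f=lambda x:cv2.resize(x,(400,320),interpolation=2)
cv2.imwrite('pics/c3.png',np.hstack([f(a),f(b)]))"
```

```text
above (11.9, 0.066, 0.0, array([0.4681, 0.2566, 0.0993]), array([0.7, 0.1, 0.9]))
grip (13.63, 0.0496, 30.0, array([0.4689, 0.2586, 0.0161]), array([-0.3, -1.3,  1.6]))
lift (14.61, 0.0497, 30.0, array([0.4683, 0.2582, 0.1392]), array([-0.5, -0.2, -0.7]))
over (16.44, 0.0498, 30.0, array([0.511 , 0.0022, 0.1399]), array([-0.1, -0.1, -0.5]))
hit True (17.73, 0.05, 30.0, array([0.5115, 0.0012, 0.0579]), array([-0.1,  1.1,  3.7]))
out (18.81, 0.0656, 0.0, array([0.5106, 0.0013, 0.1474]), array([0.7, 0. , 0. ]))
(20.02, 0.0657, 0.0, array([ 0.3507, -0.0991,  0.2499]), array([0.5, 0.1, 1. ]))
scene tile (array([0.51103766, 0.00205706]), array([80.81439972, 49.98861313]), -3.115875244140625, np.float64(0.0539439312164145), 405)
scene pile (array([0.51141879, 0.00212959]), array([81.5676651 , 50.17488098]), -3.115875244140625, np.float64(0.053621082328740854), 460)
scene handle (array([ 0.48122659, -0.22924677]), array([85.83982849, 17.63492203]), -17.599388122558594, np.float64(0.01508653546973815), 136)
scene rim ((568.9805908203125, -254.248291015625), 37.526641845703125) [ 0.56763192 -0
[... 717 characters left out ...]
.80065155]), -3.7999954223632812, np.float64(0.05466654339105714), 485)
top handle (array([ 0.48202991, -0.22942007]), array([84.65463257, 17.08402443]), -16.926292419433594, np.float64(0.016707795425202843), 170)
top rim ((571.817138671875, -250.60401916503906), 39.343196868896484) [ 0.56878978 -0.25572459  0.01259539] [ 0.5238616  -0.2926069   0.00610425] [ 0.6165936  -0.20100359  0.02480324]
lens [([403.5, 182.5], 0.91, array([ 0.578, -0.263,  0.008])), ([400.7, 147.3], 0.73, array([ 0.682, -0.254,  0.008]))]
loupe_grip [([415.4, 123.0], 0.81, array([ 0.755, -0.296,  0.008])), ([430.8, 253.7], 0.81, array([ 0.368, -0.342,  0.008])), ([392.6, 211.0], 0.66, array([ 0.492, -0.23 ,  0.008]))]
```

View pics/c3.png

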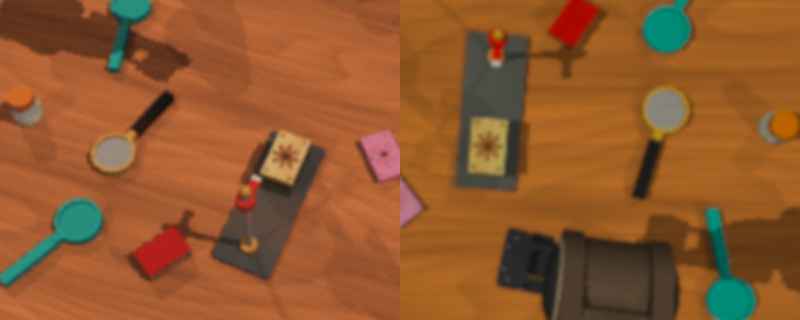

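The pile is flush on the rest, at (287,158) in the left half. The real loupe's rim is at (113,153) with its handle to (170,98), and there is free space around the handle. Picking it up.

```bash
cat > lens.py <<'E'
from fit import *
def lens(n,c,z0,save=None):
    """rim of the held loupe: points near c within the height band"""
    im,d=grab(n,save); P=cloud(n,d)
    w=near(P,c,.043)&(abs(P[...,2]-z0)<.02)
    p=P[w]; print(n,len(p),cv2.minEnclosingCircle((p[:,:2]*1000).astype(np.float32)))
    A=np.c_[p[:,:2]-p[:,:2].mean(0),np.ones(len(p))]; s=np.linalg.lstsq(A,p[:,2],rcond=None)[0]
    print('  mean',p.mean(0).round(4),'slope',s[:2].round(3),'z pct',np.percentile(p[:,2],[10,50,90]).round(4))
E
python3 - <<'E'
from h import *
from lens import *
pick((.4943,-.2327),163.2,.0165,op=.05,zl=.20)
r.servo_line([.42,-.12,.20],rot=q(RY),rate=.15); r.wait(.3); print(t())
c=np.array([.42,-.12])+.078*np.array([np.cos(np.radians(-3.8)),np.sin(np.radians(-3.8))]); print(c)
for n in('scene','top'): lens(n,c,.192,n+'3.png')
E
```

```text
above (21.29, 0.0658, 0.0, array([ 0.4941, -0.2321,  0.1003]), array([-0.2,  0.4,  0.2]))
grip (23.07, 0.0179, 30.0, array([ 0.4944, -0.2328,  0.0167]), array([-0.1, -0.2,  1.2]))
lift (24.45, 0.018, 30.0, array([ 0.4938, -0.2324,  0.1992]), array([ 0.8,  0.2, -1.3]))
(25.8, 0.0178, 30.0, array([ 0.4201, -0.1204,  0.1999]), array([-0.6, -0.4, -0.8]))
[ 0.49782851 -0.12516936]
scene 507 ((494.9272155761719, -125.45645141601562), 39.97308349609375)
  mean [ 0.4999 -0.1246  0.1943] slope [-0.039 -0.005] z pct [0.1902 0.1938 0.1994]
top 402 ((500.4445495605469, -124.65521240234375), 34.50442886352539)
  mean [ 0.5083 -0.1214  0.1952] slope [0.056 0.01 ] z pct [0.191  0.1945 0.2003]
```

Lens is where expected and level. Move over the rosette.

```bash
python3 - <<'E'
from h import *
from lens import *
g=np.array([.5114,.0018])-(np.array([.4978,-.1252])-[.42,-.12])
r.servo_line([*g,.20],rate=.12); r.servo_line([*g,.1695],rate=.06); r.wait(.6); print(t())
for n in('scene','top'):
    lens(n,(.5114,.0018),.161,n+'4.png')
    im,d=grab(n); P=cloud(n,d); w=near(P,(.613,-.0055),.012)&(P[...,2]>.1); print(' tip',w.sum(),np.percentile(P[w][:,2],[10,50,90]).round(4),np.median(P[w],0).round(4))
    m=near(P,REST,.09)&(P[...,2]>.048)&(P[...,2]<.07); print(' tile vis',m.sum())
E
python3 -c "
import cv2
import numpy as np
a=cv2.imread('pics/scene4.png')[140:300,220:420]; b=cv2.imread('pics/top4.png')[120:280,220:420]
f=lambda x:cv2.resize(x,(400,320),interpolation=2)
cv2.imwrite('pics/c4.png',np.hstack([f(a),f(b)]))"
```

```text
(28.38, 0.0176, 30.0, array([0.4336, 0.007 , 0.1696]), array([ 0.2,  0. , -0.6]))
scene 515 ((508.88250732421875, 2.9995639324188232), 39.769744873046875)
  mean [0.5132 0.0023 0.1642] slope [-0.032 -0.016] z pct [0.1603 0.1636 0.1693]
 tip 26 [0.1615 0.1635 0.1653] [ 0.6161 -0.007   0.1635]
 tile vis 342
top 386 ((514.83984375, 2.604942798614502), 34.055641174316406)
  mean [0.5228 0.0028 0.1649] slope [0.061 0.007] z pct [0.1608 0.1643 0.1704]
 tip 29 [0.1626 0.1651 0.1674] [ 0.6175 -0.0067  0.1651]
 tile vis 0
```

View pics/c4.png

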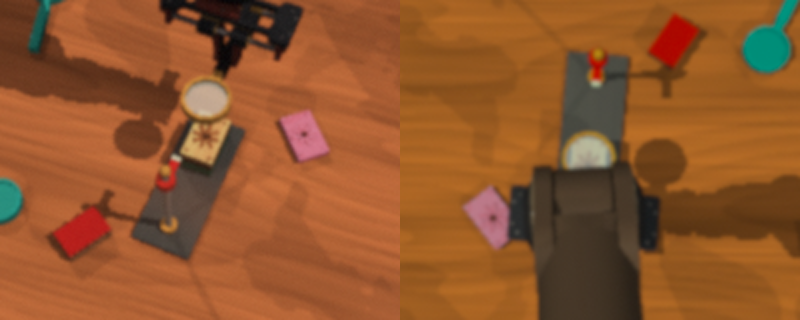

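The lens is over the rosette, seen through the glass at (588,152) in the right half. It is level, clear of the pointer, and at the tip height. The pile is intact at (205,140) in the left half. Handing in.

```bash
python3 -c "
from h import *
print(t(), sign_off())"
```

```text
the job is handed in; nothing more can be done
(28.57, 0.0177, 30.0, array([0.4336, 0.007 , 0.1695]), array([-0.4,  0.2, -1.3])) None
```

I handed the job in at 28.6 s: plate and tile sit flush on the rest, and the gripper holds the loupe level over the rosette at pointer height; no verdict came back, but my last camera check showed it all within tolerance.

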